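# Hang the solder reels in the bench dispenser in stock order

### The arm

A 6-joint arm with a two-finger parallel gripper is mounted at the origin on the work surface. World frame = base frame: x ahead of the robot, y to its left, z up, the work surface at z = 0. Lengths are in mm, angles in rad, forces in N, time in s.
With the tool pointing down it reaches from about 350 to 875 mm from the base axis. Payload 4.2 kg.
Tool frame: the origin (TCP) lies at the very end of the fingers, on their centre line; the grasp point (between the pads) lies 19 mm behind it; z points along the fingers, y is the line along which they close (so a half turn about z gives the same grasp; the last joint's range is limited). The gripper opens to 85 mm and grips with 20 to 120 N. Pads are 22 mm wide; open, the fingers measure 114 mm over their backs; the gripper's body (76 mm by 85 mm) begins 54 mm behind the grasp point. The pads swing forward as they close: fully open they stand 13 mm farther back than shut.
Start: joints at [1.401, 0.385, 0.008, 0, -1.194, -0.259], TCP at [259.829, 568.408, 231.312] pointing down, gripper open.
Joint ranges: [-3.14, 3.14], [-1.21, 2.06], [-1.07, 1.41], [-3.16, 2.05], [-2.99, -0.16], [-3.1, 3.1]. Speed limits (rad/s): [2.79, 2.79, 3.14, 3.14, 3.14, 3.14].

### API

Orientations are given as a unit quaternion [x, y, z, w].
In Python, from bench import arm gives the robot as it stands. The module is installed in compiled form; this text tells all that it offers.
- The arm moves only by the tool drive_tool, never from a script. Its argument "targets" is a list of rows, each a list of 5 numbers: the closure, from -1 (fully open) to 1 (shut), then the shift along the tool's x, y, z in mm, then the turn about the tool's z in degrees. In form: [[grip, tx, ty, tz, roll], ...]. A call has 1 to 12 rows; each row is the pose to reach, as a shift and turn from the pose commanded when the call began, along the tool's axes at that moment; what a row does not reach only later rows make up. A row lasts 1/10 s, in which the tool goes at most 50 mm and 8.59 degrees, less where a joint would pass 70% of its speed; a pose out of reach is approached as far as the arm can. A call with a gripper value outside its range is refused whole. The fingers move at their own pace and stop on an object; the grip force is fixed at half the most. Time passes only in rows, so rows that repeat a pose let the fingers close. It gives the time, the measured TCP pose, the force, the opening and the grip force at its end, in the units of the state.
- arm.read_state(): the state, without advancing time (a new reading comes with each control period).
- arm.get_image(name): name is "scene" or "side" or "wrist"; returns the picture (420x560x3 uint8, blue, green, red); there is no depth.
- arm.camera_params(name): a dict with "fov_y" (degrees; the focal length in pixels is half the picture's height over the tangent of half this angle, whatever the lens; pixels are square), "cx", "cy" (the principal point, pixels), "rvec" (rotation vector, rad) and "tvec" (3), from world to camera coordinates, as OpenCV has them; the wrist camera has in their place "tool_from_camera" (4x4, takes a point from camera to tool coordinates, whose origin is the TCP and whose axes are the flange's). Camera axes: x right, y down, z forward; pixel columns grow to the right and rows downward; lengths in mm; the calibration is good to about 2 mm. The wrist camera is an equidistant fisheye: a pixel r from the principal point sees the ray r / f radians off the axis. A picture is of the moment at which its call begins: read the wrist's pose just before it. camera_params takes no time and is no camera call.
- arm.job_done(): hands the job in; it is judged then, once.
The state is a dict: "clock": time; "joints": joint angles; "joint_vel": joint speeds; "joint_efforts": joint torques, N m; "position": TCP position; "ee_rot": TCP orientation; "contact_force": force on the tool from outside, world axes, zero at the start; "wrist_torque": the same for the moment, N m; "gripper_width": finger opening in mm; "grasp_force": force on a finger pad.
Only numpy, scipy, OpenCV 4.12 (cv2) and the standard library are available. Lean on these libraries where they do the work, as an engineer would, in place of code of your own. Each camera call takes 0.05 s, during which the arm holds its last target. There are 200 camera calls.

### The job

Move the three solder reels from the grey notched brackets on the plywood stock board to the dark forks on the aluminium dispenser, one reel to a fork, in the same left-to-right order (as seen from the robot) in which they hang now. Lower each one in, without dropping it, until both ends of its axle are fully down in the fork's slots. Do not knock over the flux bottle on the stock board.

Things in the scene. Friction and masses are not known exactly. Their poses are not given: they have to be found in the camera images.
- reel_large: The largest solder reel: red flanges 64 mm in diameter, 40 mm wide over both, wound with solder to 58 mm, about 500 g, fixed on a steel axle 8 mm thick, 90 mm long; black collars (16 mm thick) beside the flanges span 44 mm along the axle. Origin: centre of the reel, mid-axle; y along the axle. Starts in bracket rest_a.
- reel_medium: The middle-sized solder reel: red flanges 54 mm in diameter, 34 mm wide over both, wound with solder to 48 mm, about 300 g, fixed on a steel axle 8 mm thick, 90 mm long; black collars (16 mm thick) beside the flanges span 44 mm along the axle. Origin: centre of the reel, mid-axle; y along the axle. Starts in bracket rest_b.
- reel_small: The smallest solder reel: red flanges 44 mm in diameter, 28 mm wide over both, wound with solder to 38 mm, about 160 g, fixed on a steel axle 8 mm thick, 90 mm long; black collars (16 mm thick) beside the flanges span 44 mm along the axle. Origin: centre of the reel, mid-axle; y along the axle. Starts in bracket rest_c.
- rest_a: Grey U bracket on the plywood stock board, one of 3 in a row along y, 112 mm apart, letters in any order. Two ears 62 mm apart inside, 4 mm thick, 40 mm wide, 66 mm high, each with a square top notch 14 wide, 10 deep. Origin: middle of its foot, 14 mm above the bench; x across the axle, away from the robot, y along it to the left, z up; axle rests 60 mm above it.
- rest_b: Grey U bracket on the plywood stock board, one of 3 in a row along y, 112 mm apart, letters in any order. Two ears 62 mm apart inside, 4 mm thick, 40 mm wide, 66 mm high, each with a square top notch 14 wide, 10 deep. Origin: middle of its foot, 14 mm above the bench; x across the axle, away from the robot, y along it to the left, z up; axle rests 60 mm above it.
- rest_c: Grey U bracket on the plywood stock board, one of 3 in a row along y, 112 mm apart, letters in any order. Two ears 62 mm apart inside, 4 mm thick, 40 mm wide, 66 mm high, each with a square top notch 14 wide, 10 deep. Origin: middle of its foot, 14 mm above the bench; x across the axle, away from the robot, y along it to the left, z up; axle rests 60 mm above it.
- fork_left: The left one of three like forks: dark steel, empty, in a row along y on the aluminium dispenser, 112 mm apart. Two ears 62 mm apart inside, 4 mm thick, 37 mm wide at most; slot 11 mm wide, bottom at z = 56 mm, flaring from z = 65 to 30 mm wide at z = 79. Origin: middle of its foot, 14 mm above the bench; x across the axle, away from the robot, y along it to the left; axle home at z = 60 mm.
- fork_middle: The middle one of three like forks: dark steel, empty, in a row along y on the aluminium dispenser, 112 mm apart. Two ears 62 mm apart inside, 4 mm thick, 37 mm wide at most; slot 11 mm wide, bottom at z = 56 mm, flaring from z = 65 to 30 mm wide at z = 79. Origin: middle of its foot, 14 mm above the bench; x across the axle, away from the robot, y along it to the left; axle home at z = 60 mm.
- fork_right: The right one of three like forks: dark steel, empty, in a row along y on the aluminium dispenser, 112 mm apart. Two ears 62 mm apart inside, 4 mm thick, 37 mm wide at most; slot 11 mm wide, bottom at z = 56 mm, flaring from z = 65 to 30 mm wide at z = 79. Origin: middle of its foot, 14 mm above the bench; x across the axle, away from the robot, y along it to the left; axle home at z = 60 mm.
- flux_bottle: A small white needle bottle of flux, 30 mm in diameter, 74 mm high, standing loose on the left end of the plywood stock board, 100 mm from the row's last bracket. Origin at the centre of its underside, z up. Not to be knocked over.
Things that resemble listed ones, but are neither listed nor needed, are in the scene too. What is shaped like the reel_large but yellow is not meant.

How it is judged (in metres and radians):
At the end, for the whole second after the job is handed in: Each reel hangs at rest in its own fork, in the left-to-right order of the brackets it came from: axle centre within 4 mm across and 12 mm along the fork's middle, 56 to 63 mm above the fork's origin (60 is home), level and in line within 0.08 rad; flux bottle upright within 0.3 rad (((y of rest_a in the frame of rest_b above 0 m and y of rest_a in the frame of rest_c above 0 m and x of reel_large in the frame of fork_left between -0.004 and 0.004 m and y of reel_large in the frame of fork_left between -0.012 and 0.012 m and z of reel_large in the frame of fork_left between 0.056 and 0.063 m and angle between the y axis of reel_large and the y axis of fork_left, either way round below 0.08 rad) or (y of rest_a in the frame of rest_b above 0 m and y of rest_a in the frame of rest_c below 0 m and x of reel_large in the frame of fork_middle between -0.004 and 0.004 m and y of reel_large in the frame of fork_middle between -0.012 and 0.012 m and z of reel_large in the frame of fork_middle between 0.056 and 0.063 m and angle between the y axis of reel_large and the y axis of fork_middle, either way round below 0.08 rad) or (y of rest_a in the frame of rest_b below 0 m and y of rest_a in the frame of rest_c above 0 m and x of reel_large in the frame of fork_middle between -0.004 and 0.004 m and y of reel_large in the frame of fork_middle between -0.012 and 0.012 m and z of reel_large in the frame of fork_middle between 0.056 and 0.063 m and angle between the y axis of reel_large and the y axis of fork_middle, either way round below 0.08 rad) or (y of rest_a in the frame of rest_b below 0 m and y of rest_a in the frame of rest_c below 0 m and x of reel_large in the frame of fork_right between -0.004 and 0.004 m and y of reel_large in the frame of fork_right between -0.012 and 0.012 m and z of reel_large in the frame of fork_right between 0.056 and 0.063 m and angle between the y axis of reel_large and the y axis of fork_right, either way round below 0.08 rad)) and ((y of rest_b in the frame of rest_a above 0 m and y of rest_b in the frame of rest_c above 0 m and x of reel_medium in the frame of fork_left between -0.004 and 0.004 m and y of reel_medium in the frame of fork_left between -0.012 and 0.012 m and z of reel_medium in the frame of fork_left between 0.056 and 0.063 m and angle between the y axis of reel_medium and the y axis of fork_left, either way round below 0.08 rad) or (y of rest_b in the frame of rest_a above 0 m and y of rest_b in the frame of rest_c below 0 m and x of reel_medium in the frame of fork_middle between -0.004 and 0.004 m and y of reel_medium in the frame of fork_middle between -0.012 and 0.012 m and z of reel_medium in the frame of fork_middle between 0.056 and 0.063 m and angle between the y axis of reel_medium and the y axis of fork_middle, either way round below 0.08 rad) or (y of rest_b in the frame of rest_a below 0 m and y of rest_b in the frame of rest_c above 0 m and x of reel_medium in the frame of fork_middle between -0.004 and 0.004 m and y of reel_medium in the frame of fork_middle between -0.012 and 0.012 m and z of reel_medium in the frame of fork_middle between 0.056 and 0.063 m and angle between the y axis of reel_medium and the y axis of fork_middle, either way round below 0.08 rad) or (y of rest_b in the frame of rest_a below 0 m and y of rest_b in the frame of rest_c below 0 m and x of reel_medium in the frame of fork_right between -0.004 and 0.004 m and y of reel_medium in the frame of fork_right between -0.012 and 0.012 m and z of reel_medium in the frame of fork_right between 0.056 and 0.063 m and angle between the y axis of reel_medium and the y axis of fork_right, either way round below 0.08 rad)) and ((y of rest_c in the frame of rest_a above 0 m and y of rest_c in the frame of rest_b above 0 m and x of reel_small in the frame of fork_left between -0.004 and 0.004 m and y of reel_small in the frame of fork_left between -0.012 and 0.012 m and z of reel_small in the frame of fork_left between 0.056 and 0.063 m and angle between the y axis of reel_small and the y axis of fork_left, either way round below 0.08 rad) or (y of rest_c in the frame of rest_a above 0 m and y of rest_c in the frame of rest_b below 0 m and x of reel_small in the frame of fork_middle between -0.004 and 0.004 m and y of reel_small in the frame of fork_middle between -0.012 and 0.012 m and z of reel_small in the frame of fork_middle between 0.056 and 0.063 m and angle between the y axis of reel_small and the y axis of fork_middle, either way round below 0.08 rad) or (y of rest_c in the frame of rest_a below 0 m and y of rest_c in the frame of rest_b above 0 m and x of reel_small in the frame of fork_middle between -0.004 and 0.004 m and y of reel_small in the frame of fork_middle between -0.012 and 0.012 m and z of reel_small in the frame of fork_middle between 0.056 and 0.063 m and angle between the y axis of reel_small and the y axis of fork_middle, either way round below 0.08 rad) or (y of rest_c in the frame of rest_a below 0 m and y of rest_c in the frame of rest_b below 0 m and x of reel_small in the frame of fork_right between -0.004 and 0.004 m and y of reel_small in the frame of fork_right between -0.012 and 0.012 m and z of reel_small in the frame of fork_right between 0.056 and 0.063 m and angle between the y axis of reel_small and the y axis of fork_right, either way round below 0.08 rad)) and linear speed of each of reel_large, reel_medium, reel_small below 0.02 m/s and angular speed of each of reel_large, reel_medium, reel_small below 0.3 rad/s and angle between flux_bottle's own z axis and vertical below 0.3 rad); the robot touches nothing.
It fails at once if the large reel is dropped: it moves faster than 0.6 m/s while the fingers do not touch it (a free fall of about 18 mm) (contact force between the fingers and reel_large below 0.05 N and linear speed of reel_large above 0.6 m/s).
It fails at once if the medium reel is dropped: it moves faster than 0.6 m/s while the fingers do not touch it (a free fall of about 18 mm) (contact force between the fingers and reel_medium below 0.05 N and linear speed of reel_medium above 0.6 m/s).
It fails at once if the small reel is dropped: it moves faster than 0.6 m/s while the fingers do not touch it (a free fall of about 18 mm) (contact force between the fingers and reel_small below 0.05 N and linear speed of reel_small above 0.6 m/s).
It fails at once if the flux bottle is knocked over (tilts more than 0.6 rad) (angle between flux_bottle's own z axis and vertical above 0.6 rad).
It also fails if it takes over 83 s, if anything falls off the work surface, if the arm or the gripper's body presses on something with over 40 N, if the wrist force passes 120 N, or if a joint passes its speed limit or range.

## Working session

There is one attempt and no reset: what is moved stays moved. The work goes in short steps, Python scripts to look and compute and a tool call to move; the robot and the scene stay as the last step left them, time stands still between calls to the robot, and variables do not carry over. Pictures are saved under pics/ and viewed, at most 14 in all, crops included, and the job is handed in when it is done.

Besides the shell and the picture viewer there is one more tool, called in YAML: its name, and indented under it one key for each argument. drive_tool: Moves the arm, as the interface text tells. Its arguments: {"type":"object","properties":{"targets":{"type":"array","items":{"type":"array","items":{"type":"number"}}}},"required":["targets"]}

```bash
mkdir -p pics; python3 - <<'E'
from bench import arm
import cv2
s=arm.read_state(); print(s)
for n in("scene","side","wrist"):
    cv2.imwrite(f"pics/{n}0.png",arm.get_image(n)); print(n,arm.camera_params(n))
E
```

```text
{'clock': 0.0, 'joints': array([ 1.40060666e+00,  3.85585518e-01,  6.58582473e-03, -5.21617875e-04,
       -1.19399217e+00, -2.58582867e-01]), 'joint_vel': array([ 1.85390959e-04,  7.79010259e-04,  6.33173031e-05, -1.37129862e-04,
       -1.47551353e-03, -5.09331620e-04]), 'joint_efforts': array([-1.41403842e-03, -3.92290199e+01,  1.88401294e+01,  4.18615624e+00,
       -4.53385088e-03, -2.37407811e-06]), 'position': array([259.58747956, 567.88069901, 230.18509355]), 'ee_rot': array([ 9.77086054e-01, -2.12841678e-01, -1.93667854e-04,  1.10740793e-03]), 'contact_force': array([ 0.05022211, -0.00447515, -0.62318849]), 'wrist_torque': array([-0.00781527, -0.01862242, -0.04871676]), 'grasp_force': 0.0, 'gripper_width': 85.08340178899714}
scene {'fov_y': 44.71064749280895, 'cx': 279.2134700387793, 'cy': 209.79985011611063, 'rvec': array([ 2.29042836,  1.33347667, -0.34707996]), 'tvec': array([-167.07431275, -315.24404506, 1365.87490242])}
side {'fov_y': 51.94215760995987, 'cx': 278.9713096644615, 'cy': 205.02850175071035, 'rvec': array([ 2.12919682, -0.49983101,  0.27112315]), 'tvec': array([-402.35425721,  143.37572438, 1039.97635843])}
wrist {'fov_y': 65.70646984690485, 'cx': 282.47832292207625, 'cy': 210.92823983071835, 'tool_from_camera': array([[ 5.08067768e-04, -9.58905104e-01, -2.83726528e-01,
         7.29395097e+01],
       [ 9.99999857e-01,  4.39796799e-04,  3.04322264e-04,
        -1.08561694e+00],
       [-1.67034153e-04, -2.83726642e-01,  9.58905191e-01,
        -1.42210742e+02],
       [ 0.00000000e+00,  0.00000000e+00,  0.00000000e+00,
         1.00000000e+00]])}
```

View pics/scene0.png

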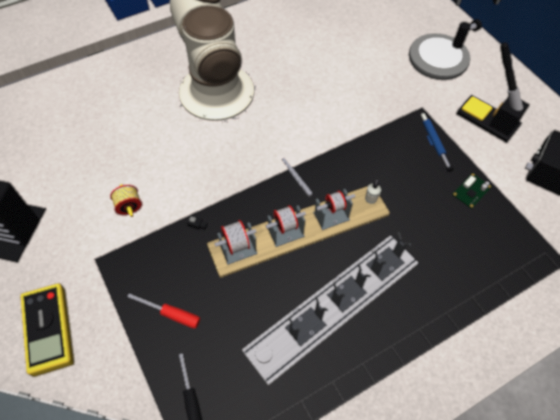

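View pics/side0.png

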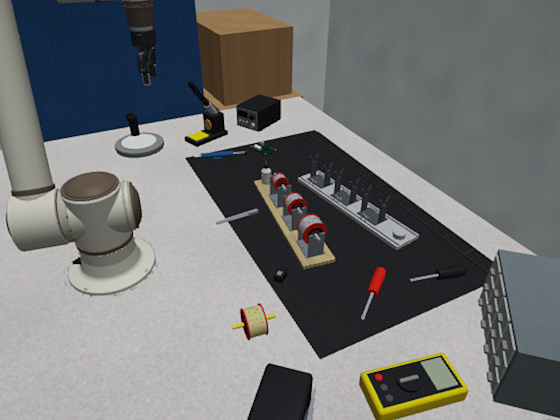

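View pics/wrist0.png

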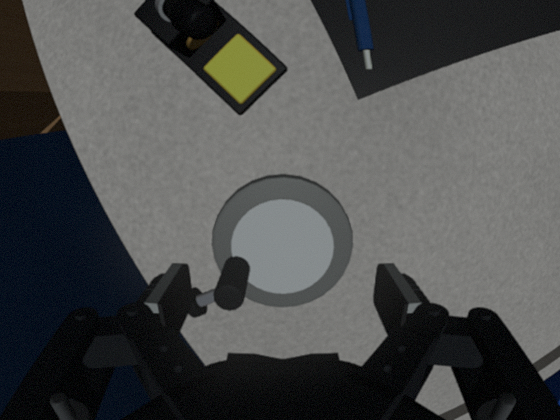

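Scene: stock board from (237,238) large, (287,222) medium, (336,203) small, with the bottle at (374,193), which is the robot's left. Fork feet are near (388,263), (348,292) and (307,325). So left to right it is small, medium, large.

```bash
cat > h.py <<'E'
import numpy as np, cv2
from bench import arm
from scipy.spatial.transform import Rotation as R
def ray(n,px,st=None):
    p=arm.camera_params(n); f=210/np.tan(np.radians(p["fov_y"]/2))
    d=np.array([(px[0]-p["cx"])/f,(px[1]-p["cy"])/f])
    if n=="wrist":
        r=np.hypot(*d); s=np.sinc(r/np.pi)
        c=np.array([d[0]*s,d[1]*s,np.cos(r)]); T=p["tool_from_camera"]
        q=R.from_quat(st["ee_rot"]).as_matrix()
        return st["position"]+q@T[:3,3], q@T[:3,:3]@c
    M=cv2.Rodrigues(p["rvec"])[0]
    return -M.T@p["tvec"], M.T@np.array([d[0],d[1],1])
def plane(n,px,z,st=None):
    o,d=ray(n,px,st); return o+d*(z-o[2])/d[2]
def proj(st,P):  # world -> wrist pixel
    p=arm.camera_params("wrist"); f=210/np.tan(np.radians(p["fov_y"]/2)); T=p["tool_from_camera"]
    q=R.from_quat(st["ee_rot"]).as_matrix()
    c=T[:3,:3].T@(q.T@(np.asarray(P)-st["position"])-T[:3,3])
    th=np.arctan2(np.hypot(c[0],c[1]),c[2]); u=c[:2]/np.hypot(c[0],c[1])*th*f
    return u[0]+p["cx"],u[1]+p["cy"]
def totool(st,v): return R.from_quat(st["ee_rot"]).as_matrix().T@np.asarray(v)
E
python3 - <<'E'
from h import *
np.set_printoptions(precision=1,suppress=True)
for k,a,b,z in [("L",(237,238),(313,230),74),("M",(287,222),(295,205),74),("S",(336,203),(281,183),74),("bottletop",(374,187),(266,172),88)]:
    print(k,plane("scene",a,z),plane("side",b,z))
for k,a in [("FL",(388,263)),("FM",(348,292)),("FR",(307,325))]: print(k,plane("scene",a,14))
E
```

```text
L [ 453.3 -169.5   74. ] [ 452.1 -177.3   74. ]
M [471.3 -59.8  74. ] [463.6 -65.1  74. ]
S [482.6  56.6  74. ] [480.   48.2  74. ]
bottletop [495.3 145.3  88. ] [458.1 100.3  88. ]
FL [637.5  97.6  14. ]
FM [650.3 -14.7  14. ]
FR [ 668.4 -126.1   14. ]
```

drive_tool:
  targets:
    - [-1,40,32,-20,5]
    - [-1,80,65,-40,11]
    - [-1,118,96,-60,18]
    - [-1,156,127,-70,25]
    - [-1,194,158,-70,33]
    - [-1,232,189,-70,40]
    - [-1,270,219,-70,48]
    - [-1,308,250,-70,55]
    - [-1,346,281,-70,60]
    - [-1,384,312,-70,65]
    - [-1,422,343,-70,65]
    - [-1,460,374,-70,65]

```text
clock: 1.35
position: [520.9, 39.3, 301.3]
ee_rot: [0.71, -0.704, -0.0, -0.0]
contact_force: [0.9, 1.1, 0.4]
gripper_width: 84.9
grasp_force: 0.0
```

Now tool x ≈ −y and tool y ≈ −x. I move on to the middle and look.

drive_tool:
  targets:
    - [-1,20,-8,0,0]
    - [-1,40,-18,0,0]
    - [-1,50,-22,0,0]
    - [-1,50,-22,0,0]
    - [-1,50,-22,0,0]
    - [-1,50,-22,0,0]

```text
clock: 1.95
position: [542.6, -7.6, 301.4]
ee_rot: [0.71, -0.704, -0.0, -0.0]
contact_force: [0.2, -0.1, 0.3]
gripper_width: 85.8
grasp_force: 0.0
```

```bash
python3 - <<'E'
from h import *
import pickle
s=arm.read_state(); im=arm.get_image("wrist"); print(s["position"],s["ee_rot"],np.abs(s["joint_vel"]).max())
pickle.dump(s,open("s1.pkl","wb")); cv2.imwrite("pics/w1.png",im)
cv2.imwrite("pics/w1b.png",cv2.resize(im,(800,600),interpolation=cv2.INTER_CUBIC))
E
```

```text
[542.59498259  -7.59525047 301.41095403] [ 7.10236023e-01 -7.03963617e-01 -6.81074636e-05 -1.13743789e-04] 0.004117067081487481
```

View pics/w1b.png

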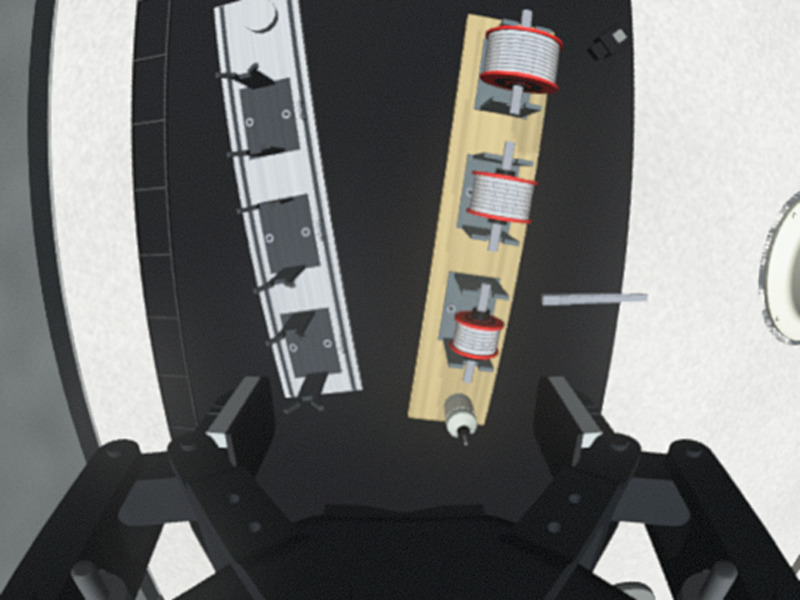

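The wrist picture (scaled by 1.43) shows the axle ends: large (527,10)/(516,113), medium (510,145)/(494,249), small (485,286)/(468,380). The fork foot screws are FR (250,122)/(286,114), FM (269,238)/(306,231) and FL (293,348)/(327,343).

```bash
python3 - <<'E'
from h import *
import pickle
np.set_printoptions(precision=1,suppress=True)
s=pickle.load(open("s1.pkl","rb"))
k=.7
W=lambda p,z: plane("wrist",(p[0]*k,p[1]*k),z,s)
for n,a,b in [("L",(527,10),(516,113)),("M",(510,145),(494,249)),("S",(485,286),(468,380))]:
    A,B=W(a,76),W(b,76); print(n,(A+B)/2,np.linalg.norm(A-B),"slope dx/dy",(B-A)[0]/(B-A)[1])
C=[]
for n,a,b in [("FR",(250,122),(286,114)),("FM",(269,238),(306,231)),("FL",(293,348),(327,343))]:
    A,B=W(a,18),W(b,18); C.append((A+B)/2);print(n,C[-1],np.linalg.norm(A-B))
print((C[2]-C[0])/2)
print("bottle",W((461,424),84))
E
```

```text
L [ 451.1 -171.    76. ] 89.82510751173083 slope dx/dy 0.10773150824618694
M [465.3 -57.7  76. ] 85.2739654694636 slope dx/dy 0.11732696060848062
S [480.9  58.7  76. ] 86.32052021893594 slope dx/dy 0.11092129404579713
FR [ 670.1 -128.5   18. ] 35.52702784212374
FM [653.2 -17.8  18. ] 37.083252145875846
FL [636.5  93.8  18. ] 35.85439823197348
[-16.8 111.2   0. ]
bottle [490.4 142.4  84. ]
```

drive_tool:
  targets:
    - [-1,-20,20,35,3]
    - [-1,-40,40,70,7]
    - [-1,-65,62,105,7]
    - [-1,-65,62,131,7]
    - [-1,-65,62,131,7]
    - [-1,-65,62,131,7]
    - [-1,-65,62,131,7]

```text
clock: 2.7
position: [482.0, 56.5, 172.1]
ee_rot: [-0.666, 0.746, -0.001, 0.002]
contact_force: [-0.0, -0.1, -0.7]
gripper_width: 85.5
grasp_force: 0.0
```

```bash
python3 - <<'E'
from h import *
import pickle
s=arm.read_state(); im=arm.get_image("wrist"); print(s["position"],s["ee_rot"],np.abs(s["joint_vel"]).max())
pickle.dump(s,open("s2.pkl","wb")); cv2.imwrite("pics/w2.png",im)
cv2.imwrite("pics/w2b.png",cv2.resize(im,(800,600),interpolation=cv2.INTER_CUBIC))
E
```

```text
[481.98813498  56.46263956 172.12842655] [-0.6655448   0.74635558 -0.00079988  0.00168441] 0.008534253509862363
```

View pics/w2b.png

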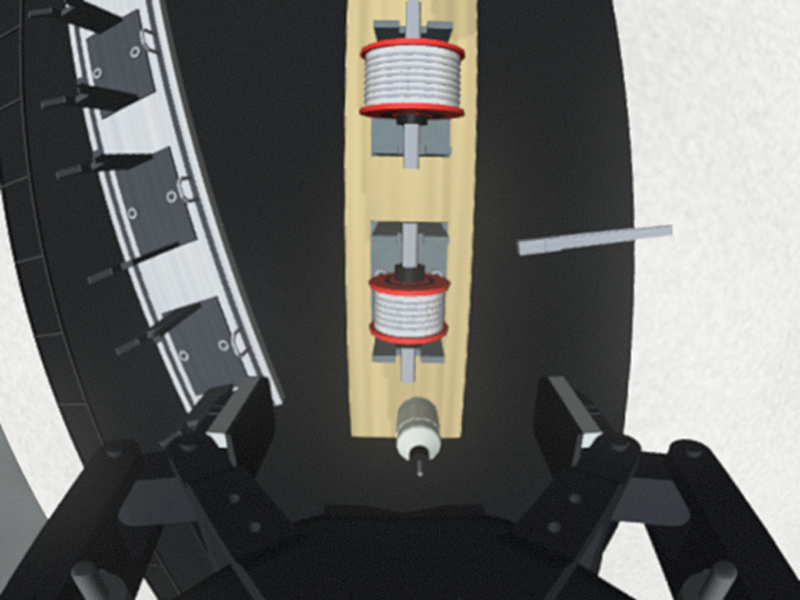

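Axle aligned vertically in the picture. Small reel: flange rim tops at rows ~288 and ~342, axle ends at rows 222 and 380, column 409.

```bash
python3 - <<'E'
from h import *
import pickle
np.set_printoptions(precision=1,suppress=True)
s=pickle.load(open("s2.pkl","rb"))
k=.7
W=lambda p,z: plane("wrist",(p[0]*k,p[1]*k),z,s)
def c(n,a,b,z):
    A,B=W(a,z),W(b,z); C=(A+B)/2; print(n,C,np.linalg.norm(A-B),"slope",(B-A)[0]/(B-A)[1],"tool",totool(s,C-s["position"]))
c("S rim",(409,288),(409,342),96); c("S axle",(410,222),(408,380),77)
c("M rim",(413,45),(412,115),101);c("M axle",(413,0),(411,167),77)
c("FL",(184,356),(223,345),18);c("FM",(132,214),(171,196),18)
E
```

```text
S rim [480.7  57.2  96. ] 28.163247361690104 slope 0.11071807596392125 tool [-0.5  1.7 76.1]
S axle [480.6  57.7  77. ] 88.86330056803185 slope 0.12322066190547036 tool [-0.9  1.9 95.1]
M rim [466.5 -54.8 101. ] 33.36562389198159 slope 0.12857742318848261 tool [112.4   3.   71. ]
M axle [465.9 -58.7  77. ] 89.18144320391357 slope 0.12628553052054955 tool [116.4   3.2  94.9]
FL [636.9  93.7  18. ] 35.797768061857916 slope 5.911471175851675 tool [ -54.5 -149.2  154.7]
FM [654.2 -17.6  18. ] 36.17976920087352 slope 5.548760480806658 tool [  54.2 -179.   154.7]
```

drive_tool:
  targets:
    - [-1,-0.7,1.8,30,0]
    - [-1,-0.7,1.8,60,0]
    - [-1,-0.7,1.8,85,0]
    - [-1,-0.7,1.8,105,0]
    - [-1,-0.7,1.8,120,0]
    - [-1,-0.7,1.8,120,0]
    - [-1,-0.7,1.8,120,0]
    - [1,-0.7,1.8,120,0]
    - [1,-0.7,1.8,120,0]
    - [1,-0.7,1.8,120,0]
    - [1,-0.7,1.8,120,0]
    - [1,-0.7,1.8,120,0]

```text
clock: 3.95
position: [479.7, 57.1, 51.3]
ee_rot: [-0.666, 0.746, -0.001, 0.001]
contact_force: [0.1, -1.1, 6.0]
gripper_width: 36.5
grasp_force: 63.2
```

drive_tool:
  targets:
    - [1,0,0,-5,0]
    - [1,0,0,-15,0]
    - [1,0,0,-30,0]
    - [1,0,0,-50,0]
    - [1,0,0,-70,0]
    - [1,0,0,-85,0]
    - [1,0,0,-85,0]
    - [1,0,0,-85,0]

```text
clock: 4.75
position: [478.2, 56.9, 135.2]
ee_rot: [-0.665, 0.747, 0.0, -0.0]
contact_force: [-0.3, 0.0, -1.6]
gripper_width: 36.7
grasp_force: 63.9
```

drive_tool:
  targets:
    - [1,-10,-28,0,-3]
    - [1,-22,-60,0,-7]
    - [1,-34,-95,0,-11]
    - [1,-46,-130,0,-15]
    - [1,-54.5,-153,0,-15.2]
    - [1,-54.5,-153,0,-15.2]
    - [1,-54.5,-153,0,-15.2]
    - [1,-54.5,-153,0,-15.2]
    - [1,-54.5,-153,0,-15.2]

```text
clock: 5.65
position: [636.0, 93.3, 135.1]
ee_rot: [0.758, -0.652, -0.0, 0.0]
contact_force: [-0.6, 0.8, -1.3]
gripper_width: 36.8
grasp_force: 64.1
```

```bash
python3 - <<'E'
from h import *
import pickle
s=arm.read_state(); im=arm.get_image("wrist"); print(s["position"],s["ee_rot"],np.abs(s["joint_vel"]).max())
pickle.dump(s,open("s3.pkl","wb")); cv2.imwrite("pics/w3.png",im)
cv2.imwrite("pics/w3b.png",cv2.resize(im,(800,600),interpolation=cv2.INTER_CUBIC))
E
```

```text
[635.96923178  93.27845784 135.11043387] [ 7.58313271e-01 -6.51890077e-01 -3.05218105e-04  4.66141052e-04] 0.009002558572217184
```

View pics/w3b.png

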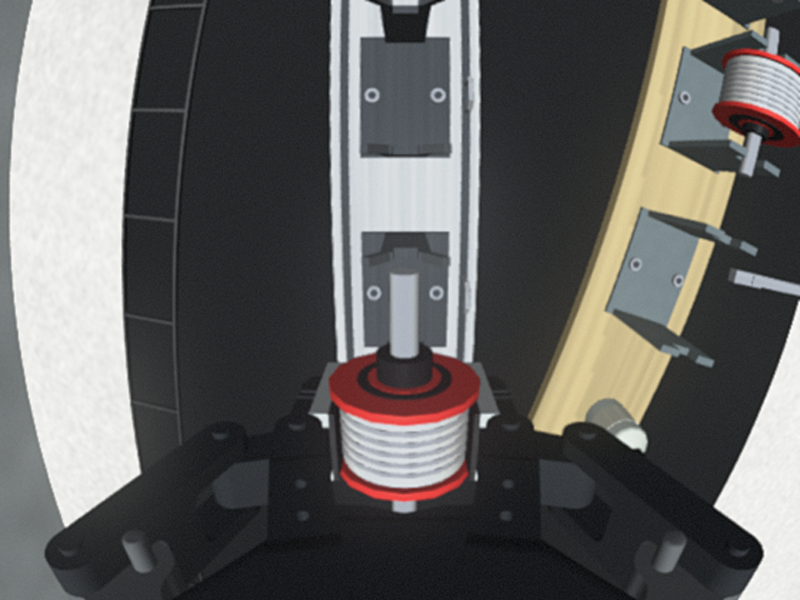

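```bash
python3 - <<'E'
from h import *
import pickle
np.set_printoptions(precision=1,suppress=True)
s=pickle.load(open("s3.pkl","rb"));k=.7
def t(n,p,z): P=plane("wrist",(p[0]*k,p[1]*k),z,s); print(n,P,"tool",totool(s,P-s["position"]))
t("axle end",(404,274),161);t("axle far end",(404,512),158)
t("rimtop near",(404,412),180);t("rimtop far",(404,497),180)
t("axle base",(404,350),161)
for z in(16,18):
  t("FL",(405.5,293),z);t("FM",(405,95),z)
E
```

```text
axle end [643.8  49.4 161. ] tool [ 44.6  -1.1 -25.9]
axle far end [631.4 130.5 158. ] tool [-37.5  -1.  -22.9]
rimtop near [639.4  78.4 180. ] tool [ 15.2  -1.1 -44.9]
rimtop far [635.3 105.1 180. ] tool [-11.8  -1.1 -44.9]
axle base [640.6  70.2 161. ] tool [ 23.5  -1.1 -25.9]
FL [635.8  93.8  16. ] tool [ -0.5  -0.  119.1]
FM [653.2 -18.4  16. ] tool [112.9  -0.4 119.1]
FL [635.9  93.2  18. ] tool [  0.   -0.  117.1]
FM [653.2 -18.   18. ] tool [112.6  -0.4 117.1]
```

drive_tool:
  targets:
    - [1,-0.8,0.8,20,0]
    - [1,-0.8,0.8,45,0]
    - [1,-0.8,0.8,58,0]
    - [1,-0.8,0.8,64,0]
    - [1,-0.8,0.8,68,0]
    - [1,-0.8,0.8,71,0]
    - [1,-0.8,0.8,74,0]
    - [1,-0.8,0.8,77,0]
    - [1,-0.8,0.8,79,0]
    - [1,-0.8,0.8,80,0]
    - [1,-0.8,0.8,80,0]
    - [1,-0.8,0.8,80,0]

```text
clock: 6.9
position: [636.2, 94.2, 55.4]
ee_rot: [0.758, -0.652, 0.0, -0.0]
contact_force: [-0.5, -0.3, -0.7]
gripper_width: 36.5
grasp_force: 64.1
```

drive_tool:
  targets:
    - [1,0,0,1,0]
    - [1,0,0,2,0]
    - [1,0,0,3,0]
    - [1,0,0,4,0]
    - [1,0,0,4.5,0]
    - [1,0,0,4.5,0]
    - [1,0,0,4.5,0]

```text
clock: 7.6
position: [636.1, 94.2, 51.5]
ee_rot: [0.758, -0.652, 0.0, -0.0]
contact_force: [-1.6, -0.7, 4.6]
gripper_width: 36.6
grasp_force: 64.4
```

drive_tool:
  targets:
    - [0,0,0,0,0]
    - [-1,0,0,0,0]
    - [-1,0,0,0,0]
    - [-1,0,0,0,0]
    - [-1,0,0,0,0]
    - [-1,0,0,-5,0]
    - [-1,0,0,-25,0]
    - [-1,0,0,-55,0]
    - [-1,0,0,-90,0]
    - [-1,0,0,-120,0]
    - [-1,0,0,-120,0]
    - [-1,0,0,-120,0]

```text
clock: 8.8
position: [636.2, 94.4, 171.9]
ee_rot: [0.758, -0.652, 0.0, -0.001]
contact_force: [-1.6, 0.2, -0.7]
gripper_width: 85.2
grasp_force: 0.0
```

drive_tool:
  targets:
    - [-1,20,32,0,3]
    - [-1,45,70,0,7]
    - [-1,70,108,0,11]
    - [-1,95,146,0,15]
    - [-1,115,177,0,15]
    - [-1,124,191,0,15]
    - [-1,124,191,0,15]
    - [-1,124,191,0,15]
    - [-1,124,191,0,15]
    - [-1,124,191,0,15]

```text
clock: 9.8
position: [466.8, -56.3, 170.5]
ee_rot: [-0.667, 0.745, 0.0, -0.0]
contact_force: [-0.1, -0.2, -1.1]
gripper_width: 85.4
grasp_force: 0.0
```

```bash
python3 - <<'E'
from h import *
import pickle
s=arm.read_state(); im=arm.get_image("wrist"); print(s["position"],s["ee_rot"],np.abs(s["joint_vel"]).max())
pickle.dump(s,open("s4.pkl","wb")); cv2.imwrite("pics/w4.png",im)
cv2.imwrite("pics/w4b.png",cv2.resize(im,(800,600),interpolation=cv2.INTER_CUBIC))
E
```

```text
[466.75638148 -56.3363302  170.46787518] [-6.67100102e-01  7.44968072e-01  7.48503248e-05 -1.41833645e-04] 0.005880342508330797
```

View pics/w4b.png

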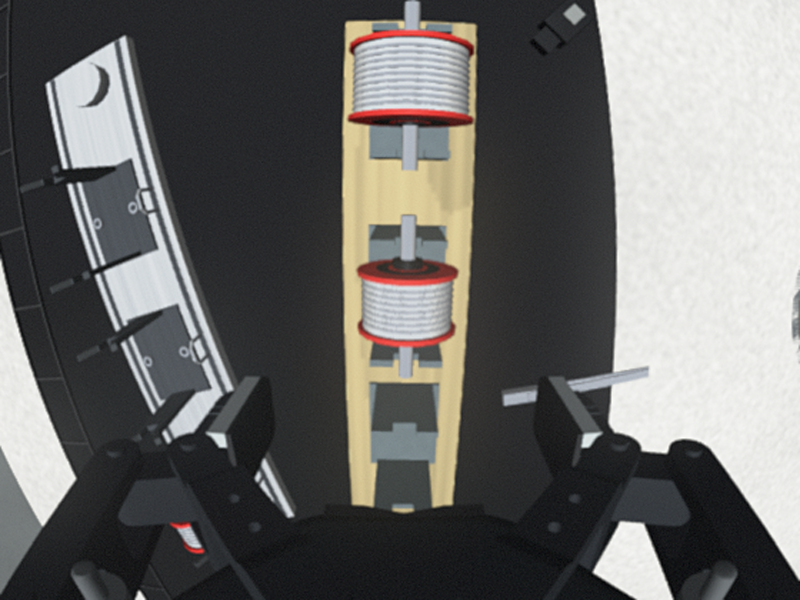

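Medium reel: axle ends (408,215)/(405,377), flange rim tops at rows ~279 and 344; the small reel is out of its bracket and stands in the left fork.

```bash
python3 - <<'E'
from h import *
import pickle
np.set_printoptions(precision=1,suppress=True)
s=pickle.load(open("s4.pkl","rb"));k=.7
W=lambda p,z: plane("wrist",(p[0]*k,p[1]*k),z,s)
def c(n,a,b,z):
    A,B=W(a,z),W(b,z); C=(A+B)/2; d=totool(s,A-B);print(n,C,np.linalg.norm(A-B),"turn deg",np.degrees(d[1]/d[0]),"tool",totool(s,C-s["position"]))
c("M rim",(407,279),(406,344),101); c("M axle",(408,215),(405,377),77)
c("L axle",(412,0),(410,170),77)
E
```

```text
M rim [466.  -59.6 101. ] 32.7132976150073 turn deg 0.7018349857023067 tool [ 3.3  0.4 69.5]
M axle [466.  -58.6  77. ] 89.91836394751313 turn deg 0.8901095768602296 tool [ 2.4  0.5 93.5]
L axle [ 451.4 -170.7   77. ] 90.17734939629962 turn deg 0.6315237216872017 tool [115.3   2.7  93.5]
```

drive_tool:
  targets:
    - [-1,2.8,1,30,0.8]
    - [-1,2.8,1,60,0.8]
    - [-1,2.8,1,85,0.8]
    - [-1,2.8,1,105,0.8]
    - [-1,2.8,1,120,0.8]
    - [-1,2.8,1,120,0.8]
    - [-1,2.8,1,120,0.8]
    - [1,2.8,1,120,0.8]
    - [1,2.8,1,120,0.8]
    - [1,2.8,1,120,0.8]
    - [1,2.8,1,120,0.8]
    - [1,2.8,1,120,0.8]

```text
clock: 11.05
position: [465.6, -59.5, 51.8]
ee_rot: [-0.662, 0.75, -0.001, 0.001]
contact_force: [0.2, 0.3, 5.7]
gripper_width: 46.8
grasp_force: 61.0
```

drive_tool:
  targets:
    - [1,0,0,0,0]
    - [1,0,0,-5,0]
    - [1,0,0,-15,0]
    - [1,0,0,-30,0]
    - [1,0,0,-50,0]
    - [1,0,0,-70,0]
    - [1,0,0,-85,0]
    - [1,0,0,-85,0]
    - [1,0,0,-85,0]

```text
clock: 11.95
position: [463.7, -59.7, 135.4]
ee_rot: [-0.661, 0.75, 0.001, -0.0]
contact_force: [-0.0, -0.4, -3.5]
gripper_width: 46.5
grasp_force: 62.0
```

drive_tool:
  targets:
    - [1,-10,-28,0,-3]
    - [1,-22,-60,0,-7]
    - [1,-34,-95,0,-11]
    - [1,-46,-130,0,-15.8]
    - [1,-58,-162,0,-15.8]
    - [1,-66,-182.6,0,-15.8]
    - [1,-66,-182.6,0,-15.8]
    - [1,-66,-182.6,0,-15.8]
    - [1,-66,-182.6,0,-15.8]
    - [1,-66,-182.6,0,-15.8]

```text
clock: 12.95
position: [652.9, -17.3, 135.5]
ee_rot: [0.758, -0.652, -0.0, 0.0]
contact_force: [-0.2, -0.3, -2.1]
gripper_width: 46.7
grasp_force: 62.4
```

```bash
python3 - <<'E'
from h import *
import pickle
s=arm.read_state(); im=arm.get_image("wrist"); print(s["position"],s["ee_rot"],np.abs(s["joint_vel"]).max())
pickle.dump(s,open("s5.pkl","wb")); cv2.imwrite("pics/w5.png",im)
cv2.imwrite("pics/w5b.png",cv2.resize(im,(800,600),interpolation=cv2.INTER_CUBIC))
E
```

```text
[652.90014043 -17.2789789  135.50533188] [ 7.58238745e-01 -6.51976667e-01 -4.62595437e-04  4.65787791e-04] 0.011463959988052046
```

View pics/w5b.png

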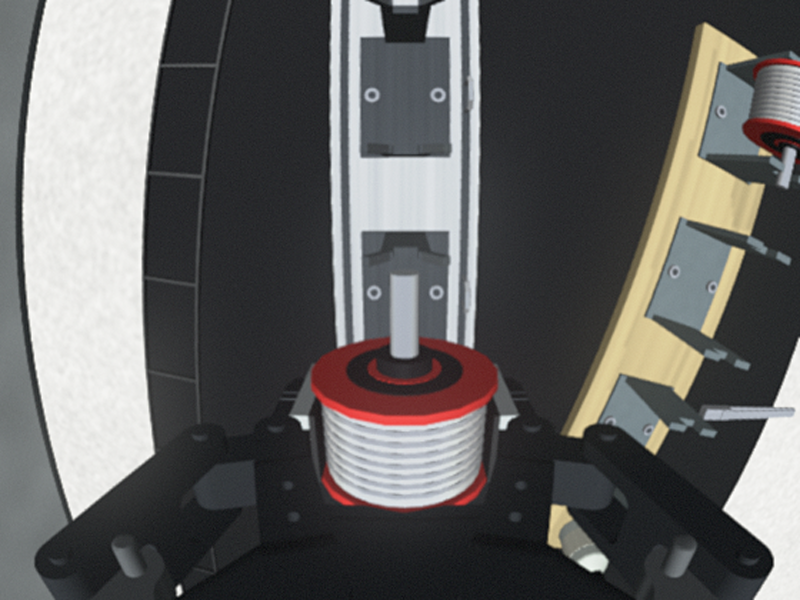

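Same picture as before the first placing: fork screws (374,293)/(437,293), axle end (404,274). I apply the same correction.

drive_tool:
  targets:
    - [1,-0.8,0.8,20,0]
    - [1,-0.8,0.8,45,0]
    - [1,-0.8,0.8,58,0]
    - [1,-0.8,0.8,64,0]
    - [1,-0.8,0.8,68,0]
    - [1,-0.8,0.8,71,0]
    - [1,-0.8,0.8,74,0]
    - [1,-0.8,0.8,77,0]
    - [1,-0.8,0.8,79,0]
    - [1,-0.8,0.8,80,0]
    - [1,-0.8,0.8,80,0]
    - [1,-0.8,0.8,80,0]

```text
clock: 14.2
position: [653.1, -16.3, 55.9]
ee_rot: [0.758, -0.652, 0.0, -0.0]
contact_force: [-0.2, -0.2, -1.8]
gripper_width: 46.5
grasp_force: 62.5
```

drive_tool:
  targets:
    - [1,0,0,1,0]
    - [1,0,0,2,0]
    - [1,0,0,3,0]
    - [1,0,0,4,0]
    - [1,0,0,4.5,0]
    - [1,0,0,4.5,0]
    - [1,0,0,4.5,0]

```text
clock: 14.9
position: [653.1, -16.4, 52.0]
ee_rot: [0.758, -0.652, 0.0, -0.0]
contact_force: [-2.2, 1.0, 2.2]
gripper_width: 46.5
grasp_force: 62.7
```

Seated (support force appeared at the expected height). Release and rise.

drive_tool:
  targets:
    - [0,0,0,0,0]
    - [-1,0,0,0,0]
    - [-1,0,0,0,0]
    - [-1,0,0,0,0]
    - [-1,0,0,0,0]
    - [-1,0,0,-5,0]
    - [-1,0,0,-25,0]
    - [-1,0,0,-55,0]
    - [-1,0,0,-90,0]
    - [-1,0,0,-120,0]
    - [-1,0,0,-120,0]
    - [-1,0,0,-120,0]

```text
clock: 16.1
position: [653.3, -16.2, 172.5]
ee_rot: [0.758, -0.652, 0.001, -0.001]
contact_force: [0.3, 0.4, -0.2]
gripper_width: 85.3
grasp_force: 0.0
```

drive_tool:
  targets:
    - [-1,20,32,0,3]
    - [-1,42,70,0,7]
    - [-1,65,110,0,11]
    - [-1,85,150,0,15.7]
    - [-1,105,190,0,15.7]
    - [-1,122.5,222.5,0,15.7]
    - [-1,122.5,222.5,0,15.7]
    - [-1,122.5,222.5,0,15.7]
    - [-1,122.5,222.5,0,15.7]
    - [-1,122.5,222.5,0,15.7]

```text
clock: 17.1
position: [452.1, -170.4, 170.8]
ee_rot: [-0.663, 0.749, 0.0, -0.0]
contact_force: [0.8, -0.3, 0.5]
gripper_width: 85.3
grasp_force: 0.0
```

```bash
python3 - <<'E'
from h import *
import pickle
s=arm.read_state(); im=arm.get_image("wrist"); print(s["position"],s["ee_rot"],np.abs(s["joint_vel"]).max())
pickle.dump(s,open("s6.pkl","wb")); cv2.imwrite("pics/w6.png",im)
cv2.imwrite("pics/w6b.png",cv2.resize(im,(800,600),interpolation=cv2.INTER_CUBIC))
E
```

```text
[ 452.12311251 -170.35440529  170.84814505] [-6.62523295e-01  7.49041236e-01  2.43695724e-04 -2.26746361e-04] 0.0029818357823609047
```

View pics/w6b.png

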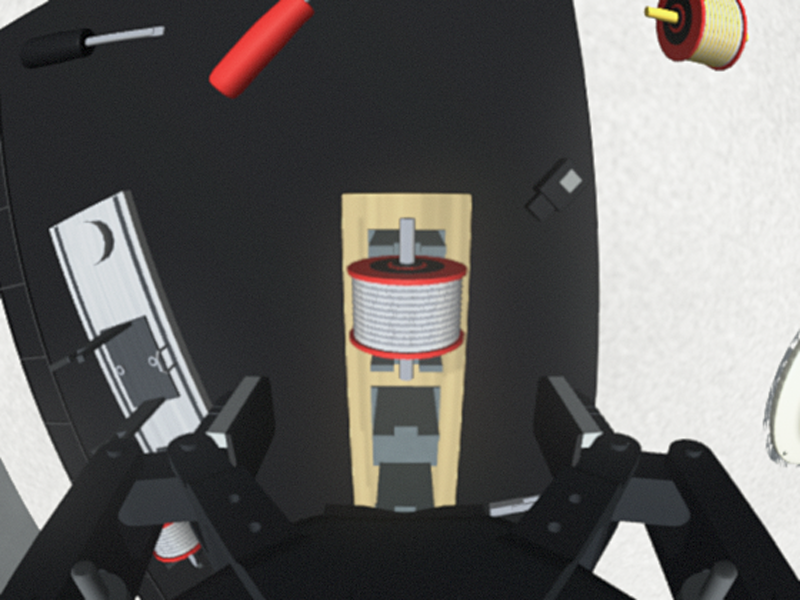

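Large reel: axle ends (407,218)/(406,379), rim tops at rows ~280 and 357; it is well aligned.

```bash
python3 - <<'E'
from h import *
import pickle
np.set_printoptions(precision=1,suppress=True)
s=pickle.load(open("s6.pkl","rb"));k=.7
W=lambda p,z: plane("wrist",(p[0]*k,p[1]*k),z,s)
def c(n,a,b,z):
    A,B=W(a,z),W(b,z); C=(A+B)/2; d=totool(s,A-B);print(n,C,np.linalg.norm(A-B),"turn deg",np.degrees(d[1]/d[0]),"tool",totool(s,C-s["position"]))
c("L rim",(407,280),(406.5,357),106); c("L axle",(407,218),(406,379),77)
c("FR",(120,371),(154,359),18)
E
```

```text
L rim [ 451.5 -171.5  106. ] 38.31771636877271 turn deg 0.20170117398056053 tool [ 1.2  0.5 64.8]
L axle [ 451.4 -171.1   77. ] 89.77000137107473 turn deg 0.20975110501946892 tool [ 0.8  0.5 93.8]
FR [ 670.2 -128.3   18. ] 38.66093818097084 turn deg 170.33344635125786 tool [ -68.4 -211.4  152.7]
```

drive_tool:
  targets:
    - [-1,1,1,30,0.2]
    - [-1,1,1,60,0.2]
    - [-1,1,1,85,0.2]
    - [-1,1,1,105,0.2]
    - [-1,1,1,120,0.2]
    - [-1,1,1,120,0.2]
    - [-1,1,1,120,0.2]
    - [1,1,1,120,0.2]
    - [1,1,1,120,0.2]
    - [1,1,1,120,0.2]
    - [1,1,1,120,0.2]
    - [1,1,1,120,0.2]

```text
clock: 18.35
position: [452.2, -171.8, 52.5]
ee_rot: [-0.661, 0.75, -0.002, 0.001]
contact_force: [1.9, 0.4, 5.5]
gripper_width: 56.5
grasp_force: 63.5
```

drive_tool:
  targets:
    - [1,0,0,0,0]
    - [1,0,0,-5,0]
    - [1,0,0,-15,0]
    - [1,0,0,-30,0]
    - [1,0,0,-50,0]
    - [1,0,0,-70,0]
    - [1,0,0,-85,0]
    - [1,0,0,-85,0]
    - [1,0,0,-85,0]

```text
clock: 19.25
position: [448.8, -171.5, 135.5]
ee_rot: [-0.66, 0.751, 0.001, -0.001]
contact_force: [-1.3, 0.4, -6.0]
gripper_width: 56.0
grasp_force: 65.4
```

drive_tool:
  targets:
    - [1,-10,-28,0,-3]
    - [1,-22,-60,0,-7]
    - [1,-34,-95,0,-11]
    - [1,-46,-130,0,-16]
    - [1,-58,-165,0,-16]
    - [1,-66,-195,0,-16]
    - [1,-71.5,-213.7,0,-16]
    - [1,-71.5,-213.7,0,-16]
    - [1,-71.5,-213.7,0,-16]
    - [1,-71.5,-213.7,0,-16]
    - [1,-71.5,-213.7,0,-16]

```text
clock: 20.35
position: [670.2, -128.0, 135.8]
ee_rot: [0.759, -0.651, -0.001, 0.0]
contact_force: [0.0, 0.1, -5.7]
gripper_width: 56.7
grasp_force: 65.5
```

```bash
python3 - <<'E'
from h import *
import pickle
s=arm.read_state(); im=arm.get_image("wrist"); print(s["position"],s["ee_rot"],np.abs(s["joint_vel"]).max())
pickle.dump(s,open("s7.pkl","wb")); cv2.imwrite("pics/w7.png",im)
cv2.imwrite("pics/w7b.png",cv2.resize(im,(800,600),interpolation=cv2.INTER_CUBIC))
E
```

```text
[ 670.24669469 -128.04330696  135.83497926] [ 7.58740055e-01 -6.51393012e-01 -6.63726039e-04  4.81991478e-04] 0.009848068922233269
```

View pics/w7b.png

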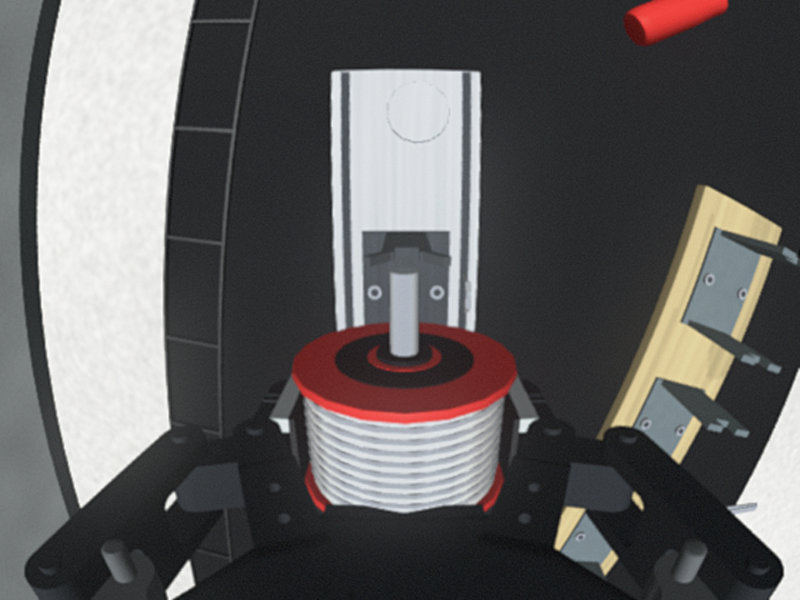

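Fork screws (375,293)/(437,293), axle end (404,273): the same geometry again.

drive_tool:
  targets:
    - [1,-0.8,0.9,20,0]
    - [1,-0.8,0.9,45,0]
    - [1,-0.8,0.9,58,0]
    - [1,-0.8,0.9,64,0]
    - [1,-0.8,0.9,68,0]
    - [1,-0.8,0.9,71,0]
    - [1,-0.8,0.9,74,0]
    - [1,-0.8,0.9,77,0]
    - [1,-0.8,0.9,79,0]
    - [1,-0.8,0.9,80,0]
    - [1,-0.8,0.9,80,0]
    - [1,-0.8,0.9,80,0]

```text
clock: 21.6
position: [670.5, -127.2, 56.4]
ee_rot: [0.759, -0.651, 0.0, -0.0]
contact_force: [0.6, 0.4, -5.0]
gripper_width: 56.6
grasp_force: 65.6
```

drive_tool:
  targets:
    - [1,0,0,1,0]
    - [1,0,0,2,0]
    - [1,0,0,3,0]
    - [1,0,0,4,0]
    - [1,0,0,4.5,0]
    - [1,0,0,4.5,0]
    - [1,0,0,4.5,0]

```text
clock: 22.3
position: [670.5, -127.2, 52.7]
ee_rot: [0.759, -0.651, 0.0, -0.0]
contact_force: [-2.0, 1.0, 2.3]
gripper_width: 56.4
grasp_force: 66.1
```

Seated. Release, rise, and back off along the row for a view of all three.

drive_tool:
  targets:
    - [0,0,0,0,0]
    - [-1,0,0,0,0]
    - [-1,0,0,0,0]
    - [-1,0,0,0,0]
    - [-1,0,0,0,0]
    - [-1,0,0,-5,0]
    - [-1,0,0,-25,0]
    - [-1,0,0,-60,0]
    - [-1,0,0,-100,0]
    - [-1,0,0,-140,0]
    - [-1,0,0,-180,0]
    - [-1,0,0,-200,0]

```text
clock: 23.5
position: [671.7, -127.6, 257.4]
ee_rot: [0.759, -0.651, 0.003, -0.002]
contact_force: [0.1, -0.1, -0.1]
gripper_width: 85.3
grasp_force: 0.0
```

drive_tool:
  targets:
    - [-1,-20,20,0,0]
    - [-1,-40,50,0,0]
    - [-1,-40,80,0,0]
    - [-1,-40,80,0,0]
    - [-1,-40,80,0,0]
    - [-1,-40,80,0,0]
    - [-1,-40,80,0,0]

```text
clock: 24.2
position: [586.0, -99.8, 251.6]
ee_rot: [0.759, -0.651, 0.0, 0.0]
contact_force: [-0.4, 0.4, -0.1]
gripper_width: 85.1
grasp_force: 0.0
```

```bash
python3 - <<'E'
from h import *
import pickle
s=arm.read_state(); im=arm.get_image("wrist"); print(s["position"],s["ee_rot"])
pickle.dump(s,open("s8.pkl","wb"))
cv2.imwrite("pics/w8b.png",cv2.resize(im,(800,600),interpolation=cv2.INTER_CUBIC))
a=arm.get_image("scene")[180:380,200:440]; b=arm.get_image("side")[130:260,220:430]
cv2.imwrite("pics/ss8.png",np.hstack([cv2.resize(a,(400,333),interpolation=3),cv2.resize(b,(400,333),interpolation=3)]))
E
```

```text
[586.01855807 -99.83845032 251.55094453] [ 7.58818761e-01 -6.51301840e-01  2.04900628e-05  1.46582400e-05]
```

View pics/w8b.png

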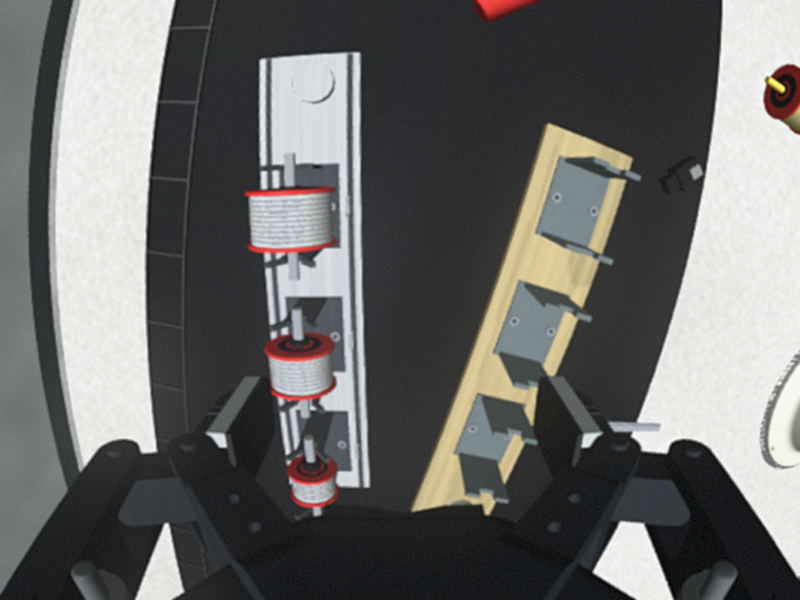

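View pics/ss8.png

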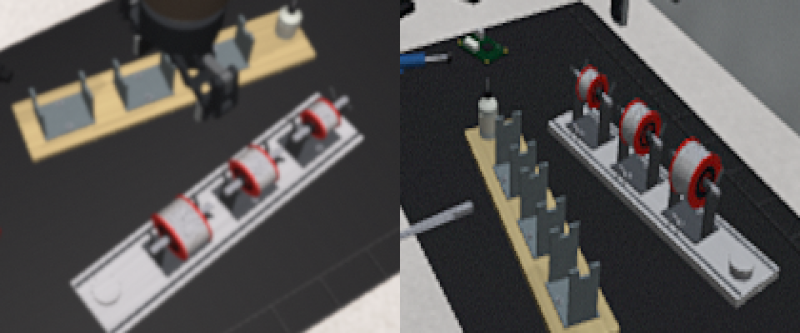

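All three reels hang level in the forks in the right order: large at about (290,218), medium (300,368), small (314,480). The bottle stands upright and the gripper is clear.

```bash
python3 -c "
from bench import arm
print(arm.job_done())"
```

```text
the job is handed in; nothing more can be done
None
```

The small, medium and large reels now hang in the left, middle and right forks, and by the camera check they are fully seated and the flux bottle is upright; I handed the job in at about 24 s on the robot's clock, and no verdict came back.

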